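# Drive a seized hinge pin out with a drift punch

### The arm

A 6-joint arm with a two-finger parallel gripper is mounted at the origin on the work surface. World frame = base frame: x ahead of the robot, y to its left, z up, the work surface at z = 0. Lengths are in m, angles in rad, forces in N, time in s.
With the tool pointing down it reaches from about 0.25 to 0.725 m from the base axis. Payload 4 kg.
Tool frame: the origin (TCP) lies between the finger pads; the fingertips stand 25 mm ahead of it and the grasp point (between the pads) lies 6 mm ahead of it; z points along the fingers, y is the line along which they close (so a half turn about z gives the same grasp; the last joint's range is limited). The gripper opens to 85 mm and grips with 20 to 120 N. Pads are 22 mm wide; open, the fingers measure 114 mm over their backs; the gripper's body (76 mm by 85 mm) begins 54 mm behind the grasp point. The pads swing forward as they close: fully open they stand 13 mm farther back than shut.
Start: joints at [0, 0.241, 0.005, 1.335, 0, 1.571], TCP at [0.5, -0, 0.221] pointing down, gripper open.
Joint ranges: [-2.72, 2.72], [-1.05, 1.87], [-1.09, 1.28], [-1.99, 2.15], [-1.42, 1.44], [-3.14, 3.14]. Speed limits (rad/s): [2.79, 2.79, 3.14, 3.14, 3.14, 3.14].

### API

Orientations are given as a unit quaternion [x, y, z, w].
In Python, from workcell import bot gives the robot as it stands. The module is installed in compiled form; this text tells all that it offers.
- The arm moves only by the shell command python3 -m pendant 'ROWS'. ROWS is JSON, one flat list of numbers, 7 for each row, row after row: the shift along the tool's x, y, z normalised to -1 to 1, where 1 is 0.5 m, then the turn, a rotation vector about the tool's x, y, z normalised to -1 to 1, where 1 is 180 degrees, then the opening, from 0 (shut) to 1 (fully open). In form: [tx, ty, tz, ax, ay, az, fingers, tx, ty, tz, ax, ay, az, fingers, ...]. A call has exactly 10 rows; each row is the pose to reach, as a shift and turn from the pose commanded when the call began, along the tool's axes at that moment, turning the shorter way round; what a row does not reach only later rows make up. A row lasts 1/12 s, in which the tool goes at most 41.7 mm and 7.16 degrees, less where a joint would pass 70% of its speed; a pose out of reach is approached as far as the arm can. A call with a number of a shift or a turn outside -1 to 1 is refused whole. A call with a gripper value outside its range is refused whole. The fingers move at their own pace and stop on an object; the grip force is fixed at half the most. Time passes only in rows, so rows that repeat a pose let the fingers close, or fill a call up. It gives the time, the measured TCP pose, the force, the opening and the grip force at its end, in the units of the state.
- bot.get_obs(): the state, without advancing time (a new reading comes with each control period).
- bot.camera(name): name is "scene" or "side" or "wrist"; returns a dict with "pixels" (420x560x3 uint8, red, green, blue), "mtx" (3x3 intrinsics, pixels), "cam_to_world" (4x4, takes a point from camera to world coordinates); the wrist camera has in their place "hand_eye" (4x4, takes a point from camera to tool coordinates, whose origin is the TCP and whose axes are the flange's). Camera axes: x right, y up, looking along -z (the intrinsics and any distortion apply to the point x, -y, -z); pixel columns grow to the right and rows downward; lengths in m; the calibration is good to about 2 mm. A picture is of the moment at which its call begins: read the wrist's pose just before it. There is no depth.
- bot.job_done(): hands the job in; it is judged then, once.
The state is a dict: "clock": time; "joint_pos": joint angles; "joint_vel": joint speeds; "tau": joint torques, N m; "eef_pos": TCP position; "tool_rot": TCP orientation; "ft_force": force on the tool from outside, world axes, zero at the start; "ft_torque": the same for the moment, N m; "grip_width": finger opening in m; "grasp_force": force on a finger pad.
Only numpy, scipy, OpenCV 4.12 (cv2) and the standard library are available. Lean on these libraries where they do the work, as an engineer would, in place of code of your own. Each camera call takes 0.05 s, during which the arm holds its last target. There are 200 camera calls.

### The job

Take the steel drift punch out of its stand and use it, through the slotted guide plate of the green jig, to push the stuck brass pin down until it is completely out of the red hinge bar, then put the punch back fully home in a hole of the stand. Where the pin hole lies along the slot is not known, so feel (or look) for it, and go gently: never lean on the jig, bar or pin with more than 40 N. Leave everything else where it is.

Things in the scene. Friction and masses are not known exactly. Their poses are not given: they have to be found in the camera images.
- jig: Fixed green pin-out jig. Origin at the centre of its underside, z up. Base 100 (x) x 150 (y) mm, 10 thick, with a rubber pad on it under the slot (pad top at z = 12 mm). A red steel hinge bar (along y) is clamped in it under an aluminium guide plate.
- slot (a point): Centre of the guide plate's slot, at the plate's upper face (98 mm over the jig's origin). Plate 62 (x) x 142 (y) mm, 8 mm thick; the slot goes right through, 16 mm wide along the jig's x and 44 mm long along the jig's y. Axes as the jig's.
- bar_top (a point): Point of the hinge bar's upper face under the slot's centre (z = 88 mm in the jig; bar 40 mm wide, 28 thick, underside at 60). The bar has one upright through hole, 12 mm across, 1 mm chamfer, at jig x = 0 and anywhere from jig y = -14 to +14 mm: not measured. On solid bar the punch stops at 88 mm; in the hole it meets the brass pin 6 to 10 mm lower. Axes as the jig's.
- pin (a joint): How far the brass pin (10.6 mm diameter, 42 long) has been pushed down, m. At 0 its top is at z = 82 mm in the jig. Starts at 0 to 0.004. Clear of the bar at 0.022; at 0.028 its foot is on the rubber pad and it goes no farther: pushing on soon exceeds 40 N. Resists with about 10 N all the way and stays where left.
- drift_punch: Steel drift punch, upright in one of the stand's holes (which one varies). Origin at the middle of its square grip body (16 x 16 mm, 80 long, dark bands, sides along the stand's x and y); own +z away from the tip. Below the body a straight shank 8 mm diameter, 55 long. 0.11 to 0.2 kg. Fully home, its shoulder (40 mm below the origin) rests on the stand's top: origin at z = 105 mm in the stand.
- punch_tip (a point): Centre of the drift punch's flat tip, 95 mm from the origin of the punch.
- stand: Fixed wooden tool stand, 75 (x) x 170 (y) x 65 mm high. Origin at the centre of its underside, z up. Three upright holes 12.5 mm across with 3 mm chamfers, 60 mm deep, at x = 0 and y = -52, 0 and +52 mm.
- red_punch: Short punch with a red body (14 mm diameter, 45 mm long, shank 6 mm), in a hole of the stand; its top at z = 110 mm. Not to be used. Origin at the middle of its body.
- yellow_punch: Punch with a yellow body (18 mm diameter, 55 mm long, shank 9 mm diameter but only 40 mm long), in a hole of the stand; its top at z = 120 mm. Not to be used. Origin at the middle of its body.
- glue_bottle: White glue bottle, 60 mm diameter, 160 mm high, bystander. Origin at the centre of its underside.
- screw_jar: Glass jar, 70 mm diameter, 80 mm high, bystander. Origin at the centre of its underside.
- tape_measure: Yellow tape measure, 70 x 35 x 60 mm, bystander. Origin at the centre of its underside.
- offcut: Wood offcut, 100 x 60 x 38 mm, bystander. Origin at the centre of its underside.
Mind the look-alikes: they are no part of the job. What is shaped like the stand but blue is not meant. There is more than one size of the drift_punch; the one meant has the size given above.

How it is judged:
On the way, in this order (a step that is already met when the one before it is completed fails the run):
1. the drift punch is lifted clear of the stand (z of drift_punch in the frame of stand above 0.17 m), for 0.1 s.
2. the pin is driven clear of the bar (22 mm) with the punch still in the hole (value of joint pin above 0.022 m and z of punch_tip in the frame of jig below 0.068 m and horizontal distance between punch_tip and jig below 0.022 m), for 0.1 s.
At the end, for the whole second after the job is handed in: The pin is pushed down at least 22 mm (its top below the bar's underside), and the drift punch stands at rest in a hole of the stand, its shoulder within 4 mm of the stand's top, within 0.12 rad of upright, released (value of joint pin above 0.022 m and z of drift_punch in the frame of stand between 0.1 and 0.109 m and x of drift_punch in the frame of stand between -0.006 and 0.006 m and angle between drift_punch's own z axis and vertical below 0.12 rad and linear speed of drift_punch below 0.02 m/s); the robot touches nothing.
It fails at once if the drift punch presses on the jig, the bar or the pin with more than 40 N (contact force between drift_punch and jig above 40 N).
It fails at once if the gripper itself presses on the jig, the bar or the pin with more than 40 N (contact force between the arm and jig above 40 N).
It fails at once if another tool in the stand is lifted or pushed by more than 15 mm (distance of any of red_punch, yellow_punch from where it was at the start of the episode above 0.015 m).
It fails at once if a bystander on the bench is moved by more than 30 mm (distance of any of glue_bottle, screw_jar, tape_measure, offcut from where it was at the start of the episode above 0.03 m).
It also fails if it takes over 72 s, if anything falls off the work surface, if the arm or the gripper's body presses on something with over 40 N, if the wrist force passes 120 N, or if a joint passes its speed limit or range.

## Working session

There is one attempt and no reset: what is moved stays moved. The work goes in short steps, Python scripts to look and compute and a shell command to move; the robot and the scene stay as the last step left them, time stands still between calls to the robot, and variables do not carry over. Pictures are saved under pics/ and viewed, at most 12 in all, crops included, and the job is handed in when it is done.

```bash
mkdir -p pics
cat > h.py <<'E'
import numpy as np, cv2
from workcell import bot
from scipy.spatial.transform import Rotation as R
def cam(n):
    o=bot.get_obs(); c=bot.camera(n); c=dict(c)
    if 'hand_eye' in c:
        T=np.eye(4); T[:3,:3]=R.from_quat(o['tool_rot']).as_matrix(); T[:3,3]=o['eef_pos']
        c['cam_to_world']=T@np.array(c['hand_eye'])
    return c
def ray(c,u,v):
    p=cv2.undistortPoints(np.array([[[u,v]]],float),np.array(c['mtx']),np.array(c['dist']) if 'dist' in c else None)[0,0]
    M=np.array(c['cam_to_world']); d=M[:3,:3]@np.array([p[0],-p[1],-1]); return M[:3,3],d
def onz(c,u,v,z):
    o,d=ray(c,u,v); return o+d*(z-o[2])/d[2]
def proj(c,P):
    M=np.array(c['cam_to_world']); q=M[:3,:3].T@(np.array(P)-M[:3,3]); K=np.array(c['mtx'])
    return K[0,2]+K[0,0]*q[0]/-q[2], K[1,2]+K[1,1]*-q[1]/-q[2]
def save(c,n): cv2.imwrite('pics/'+n,cv2.cvtColor(np.array(c['pixels']),cv2.COLOR_RGB2BGR))
E
python3 - <<'E'
from h import *
for n in ['scene','side','wrist']:
    c=cam(n); save(c,n+'0.png'); print(n,list(c.keys()),np.round(c['mtx'],1).tolist(),np.round(c['cam_to_world'],3).tolist(),[ (k,c[k]) for k in c if 'dist' in k])
o=bot.get_obs();print(o)
E
```

```text
scene ['pixels', 'mtx', 'cam_to_world'] [[447.8, 0.0, 276.9], [0.0, 447.8, 211.4], [0.0, 0.0, 1.0]] [[0.815, -0.433, 0.385, 0.991], [0.579, 0.629, -0.519, -0.659], [-0.017, 0.646, 0.763, 1.02], [0.0, 0.0, 0.0, 1.0]] []
side ['pixels', 'mtx', 'cam_to_world'] [[526.4, 0.0, 281.7], [0.0, 526.4, 213.1], [0.0, 0.0, 1.0]] [[-0.982, 0.096, -0.161, 0.288], [-0.187, -0.59, 0.786, 0.993], [-0.019, 0.802, 0.597, 0.85], [0.0, 0.0, 0.0, 1.0]] []
wrist ['pixels', 'mtx', 'hand_eye', 'cam_to_world'] [[300.2, 0.0, 279.8], [0.0, 300.2, 211.8], [0.0, 0.0, 1.0]] [[1.0, -0.001, 0.003, 0.5], [0.0, 0.951, 0.31, 0.079], [-0.003, -0.31, 0.951, 0.373], [0.0, 0.0, 0.0, 1.0]] []
{'clock': 0.15, 'joint_pos': array([ 1.56467497e-05,  2.41267422e-01,  4.03695390e-03,  1.33521675e+00,
       -5.88587292e-06,  1.57079889e+00]), 'joint_vel': array([-0.00044901, -0.00313754,  0.00510711, -0.00032017, -0.00028744,
       -0.00173474]), 'tau': array([-1.62746033e-03, -3.72633219e+01,  2.52638429e+01,  1.23480460e-02,
       -1.30651040e-05,  1.49362950e-05]), 'eef_pos': array([4.99498612e-01, 5.96971999e-06, 2.20505001e-01]), 'tool_rot': array([ 7.07101914e-01,  7.07111166e-01, -5.85764458e-04, -5.81591888e-04]), 'ft_force': array([ 0.01019075,  0.57922431, -0.01471052]), 'ft_torque': array([ 0.02530046, -0.01367226, -0.01049721]), 'grasp_force': 0.0, 'grip_width': 0.08537009106206792}
```

View pics/scene0.png

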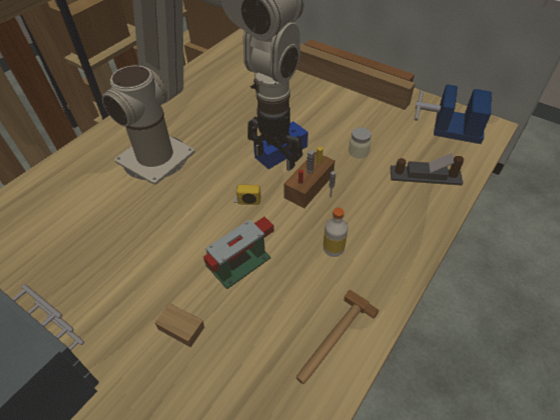

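View pics/side0.png

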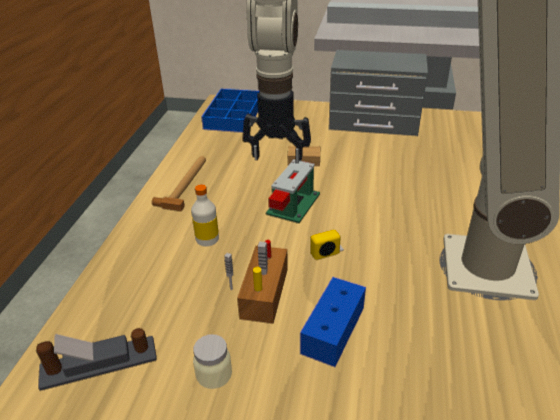

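Scene view: the jig is at (238,250), the brown stand at (310,180) and the blue look-alike stand at (280,145). Red is at (301,176) and yellow at (319,155). There are two banded grey punches, one in the stand's middle hole at (311,160) and one outside the stand at (332,180).

In the side view these are: stand (264,285), drift punch (263,255), other grey punch (229,270). Next, a close crop to check the choice.

Run:
```python
import cv2,numpy as np
a=cv2.imread('pics/scene0.png')[130:220,270:360]; b=cv2.imread('pics/side0.png')[225:325,210:310]
c=cv2.imread('pics/scene0.png')[210:290,195:285]
r=lambda i:cv2.resize(i,(390,390),interpolation=cv2.INTER_CUBIC)
cv2.imwrite('pics/crop0.png',np.hstack([r(a),r(b)]))
```

```text
(no output)
```

View pics/crop0.png

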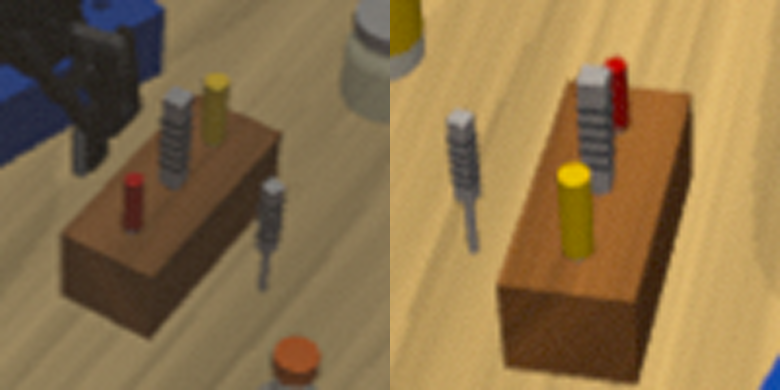

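Run:
```python
from h import *
S=cam('scene');D=cam('side')
def tri(a,b):
    o1,d1=ray(S,*a);o2,d2=ray(D,*b);A=np.c_[d1,-d2];t=np.linalg.lstsq(A,o2-o1,rcond=None)[0]
    p,q=o1+t[0]*d1,o2+t[1]*d2;return np.round((p+q)/2,4),round(np.linalg.norm(p-q),4)
print('punch top',tri((311.5,152),(262.3,243.7)), 'exp z .145')
print('slot',tri((236,241),(293.5,176)),'exp .098')
for n,p in {'S':[(285,184.3),(304.6,194),(335.1,160.5)]}.items():
    for q in p: print(n,onz(S,*q,.065).round(4))
for q in [(238.2,298.6),(273.3,302.4),(287.4,248.8),(256.9,246)]: print('D',onz(D,*q,.065).round(4))
```

```text
punch top (array([0.4999, 0.1761, 0.1439]), np.float64(0.0019)) exp z .145
slot (array([ 0.4933, -0.1697,  0.0929]), np.float64(0.0012)) exp .098
S [0.4679 0.0893 0.065 ]
S [0.5366 0.0895 0.065 ]
S [0.5376 0.2598 0.065 ]
D [0.5337 0.2636 0.065 ]
D [0.4605 0.2618 0.065 ]
D [0.462  0.0926 0.065 ]
D [0.5332 0.0944 0.065 ]
```

```bash
python3 -m pendant '[0.08,0,0,0,0,0,0.5,0.16,0,0,0,0,0,0.5,0.24,0,0,0,0,0,0.5,0.3,0,0,0,0,0,0.5,0.352,0,0,0,0,0,0.5,0.352,0,0,0,0,0,0.5,0.352,0,0,0,0,0,0.5,0.352,0,0,0,0,0,0.5,0.352,0,0,0,0,0,0.5,0.352,0,0,0,0,0,0.5]'
python3 - <<'E'
from h import *
c=cam('wrist');save(c,'w1.png')
for P in [(.5,.176,.145),(.5,.176,.065)]: print(proj(c,P))
S=cam('scene');D=cam('side');o1,d1=ray(S,332.6,172.7);o2,d2=ray(D,228,255);t=np.linalg.lstsq(np.c_[d1,-d2],o2-o1,rcond=None)[0];print(o1+t[0]*d1,o2+t[1]*d2)
E
```

```text
clock: 1.08
eef_pos: [0.5001, 0.1749, 0.2213]
tool_rot: [0.708, 0.706, -0.0, 0.0]
ft_force: [0.0, 0.5, 0.3]
grip_width: 0.0427
grasp_force: 0.0
(np.float64(279.33273360355327), np.float64(216.07590099681613))
(np.float64(279.539704226935), np.float64(191.59491519377775))
[0.57534645 0.1759046  0.10219179] [0.57644506 0.17636441 0.10211303]
```

View pics/w1.png

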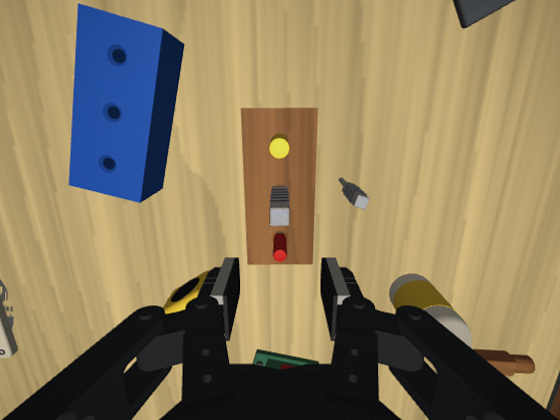

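The wrist view shows the drift punch's square top at (279,215), where it was predicted to be, with yellow at (279,148), red at (279,247) and the small grey punch outside at (355,195). The stand is square to the world. I'll descend and grip.

```bash
python3 -m pendant '[0.001,0,0.05,0,0,0,0.5,0.001,0,0.1,0,0,0,0.5,0.001,0,0.15,0,0,0,0.5,0.001,0,0.18,0,0,0,0.5,0.001,0,0.2,0,0,0,0.5,0.001,0,0.21,0,0,0,0.5,0.001,0,0.21,0,0,0,0.5,0.001,0,0.21,0,0,0,0.5,0.001,0,0.21,0,0,0,0,0.001,0,0.21,0,0,0,0]'
python3 -m pendant '[0,0,0,0,0,0,0,0,0,0,0,0,0,0,0,0,0,0,0,0,0,0,0,0,0,0,0,0,0,0,0,0,0,0,0,0,0,0,0,0,0,0,0,0,0,0,0,0,0,0,0,0,0,0,0,0,0,0,0,0,0,0,0,0,0,0,0,0,0,0]'
python3 - <<'E'
from h import *
S=cam('scene');D=cam('side')
def m(c,lo,hi):
    h=cv2.cvtColor(np.array(c['pixels']),cv2.COLOR_RGB2HSV); return cv2.inRange(h,lo,hi)
for n,c,b in [('S',S,(190,205,300,300)),('D',D,(250,150,340,225))]:
    save(c,n+'2.png')
a=cv2.imread('pics/S2.png')[210:290,195:285];b=cv2.imread('pics/D2.png')[155:225,255:333]
r=lambda i:cv2.resize(i,(390,347),interpolation=cv2.INTER_CUBIC)
cv2.imwrite('pics/crop2.png',np.hstack([r(a),r(b)]))
E
```

```text
clock: 2.07
eef_pos: [0.5009, 0.1768, 0.1175]
tool_rot: [0.707, 0.707, 0.001, 0.001]
ft_force: [0.6, 0.2, -0.1]
grip_width: 0.0193
grasp_force: 0.0
clock: 2.9
eef_pos: [0.5006, 0.1769, 0.1176]
tool_rot: [0.707, 0.707, 0.001, 0.0]
ft_force: [-1.5, -0.2, 5.5]
grip_width: 0.0143
grasp_force: 60.2
```

View pics/crop2.png

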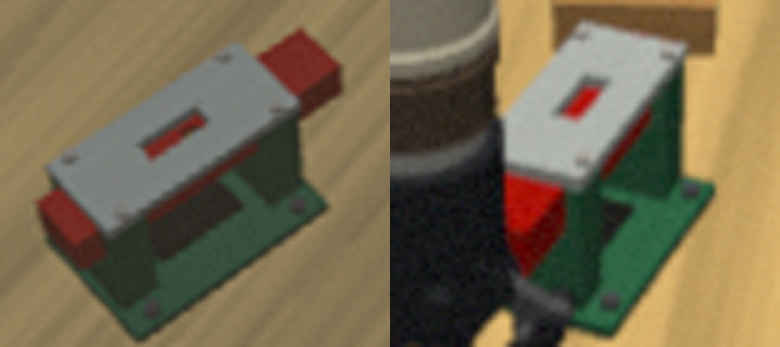

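Gripped at 60 N. In the crop, the scene half shows the plate's corners at (47,167), (236,42), (300,105) and (112,232). I'll cast them onto z = 0.098.

```bash
python3 -m pendant '[0,0,-0.04,0,0,0,0,0,0,-0.08,0,0,0,0,0,0,-0.12,0,0,0,0,0,0,-0.16,0,0,0,0,0,0,-0.2,0,0,0,0,0,0,-0.24,0,0,0,0,0,0,-0.26,0,0,0,0,0,0,-0.26,0,0,0,0,0,0,-0.26,0,0,0,0,0,0,-0.26,0,0,0,0]'
python3 - <<'E'
from h import *
S=cam('scene')
P=np.array([onz(S,195+u/4.333,210+v/4.34,.098)[:2] for u,v in [(47,167),(236,42),(300,105),(112,232)]])
print(P.round(4),P.mean(0)); print([np.linalg.norm(P[i]-P[i-1]).round(4) for i in range(4)])
d=P[1]-P[0]+P[2]-P[3]; print('long axis angle deg',np.degrees(np.arctan2(d[1],d[0])))
P=np.array([onz(S,195+u/4.333,210+v/4.34,.098)[:2] for u,v in [(138,147),(196,108),(207,120),(150,160)]]);print(P,P.mean(0))
E
```

```text
clock: 3.83
eef_pos: [0.4993, 0.1762, 0.2447]
tool_rot: [0.707, 0.707, -0.001, -0.001]
ft_force: [-0.4, -0.3, -1.4]
grip_width: 0.0141
grasp_force: 59.6
[[ 0.4485 -0.2341]
 [ 0.482  -0.0969]
 [ 0.5432 -0.1136]
 [ 0.509  -0.2472]] [ 0.49568447 -0.1729436 ]
[np.float64(0.0619), np.float64(0.1413), np.float64(0.0634), np.float64(0.1379)]
long axis angle deg 75.9581519198826
[[ 0.48314454 -0.19268463]
 [ 0.49338293 -0.15070691]
 [ 0.50433503 -0.15399936]
 [ 0.49491856 -0.19593866]] [ 0.49394526 -0.17333239]
```

```bash
python3 -m pendant '[-0.06,0,0,0,0,0,0,-0.14,0,0,0,0,0,0,-0.22,0,0,0,0,0,0,-0.3,0,0,0,0,0,0,-0.38,0,0,0,0,0,0,-0.46,0,0,0,0,0,0,-0.54,-0.01,0,0,0,0,0,-0.62,-0.01,0,0,0,0,0,-0.7,-0.01,0,0,0,0,0,-0.75,-0.01,0,0,0,0,0]'
python3 -m pendant '[-0.05,0,0,0,0,0,0,-0.07,0,0,0,0,0,0,-0.07,0,0,0,0,0,0,-0.07,0,0,0,0,0,0,-0.07,0,0,0,0,0,0,-0.07,0,0,0,0,0,0,-0.07,0,0,0,0,0,0,-0.07,0,0,0,0,0,0,-0.07,0,0,0,0,0,0,-0.07,0,0,0,0,0,0]'
python3 - <<'E'
from h import *
c=cam('wrist');save(c,'w3.png')
u,v=map(int,proj(c,(.495,-.173,.098)));print(u,v)
im=cv2.imread('pics/w3.png');u0,v0=u-60,v-60
cv2.imwrite('pics/c3.png',cv2.resize(im[v0:v0+120,u0:u0+130],None,fx=5,fy=5,interpolation=cv2.INTER_CUBIC));print(u0,v0)
E
```

```text
clock: 4.72
eef_pos: [0.4938, -0.2019, 0.2446]
tool_rot: [0.708, 0.706, -0.001, -0.001]
ft_force: [0.6, -0.2, -2.0]
grip_width: 0.014
grasp_force: 59.5
clock: 5.55
eef_pos: [0.4951, -0.2331, 0.2464]
tool_rot: [0.707, 0.707, 0.0, 0.0]
ft_force: [0.4, -0.3, -1.3]
grip_width: 0.0145
grasp_force: 59.5
279 134
219 74
```

View pics/c3.png

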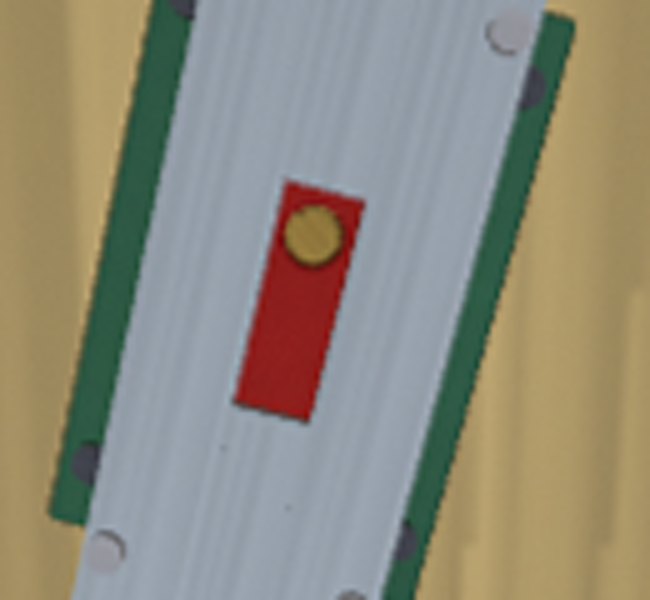

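View pics/w3.png

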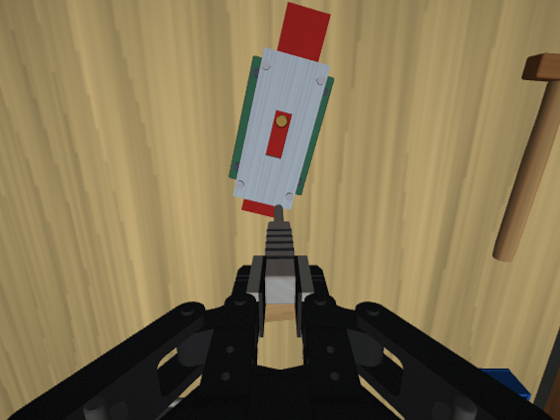

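The brass pin is visible at full-image pixel (281.3,120.9), near the slot's far end, and the held punch's tip is at about (279,207).

Run:
```python
from h import *
c=cam('wrist');o=bot.get_obs()
f=lambda u,v:(219+(u+.5)/5-.5,74+(v+.5)/5-.5)
print('pin',[onz(c,*f(313,236),z).round(4) for z in (.078,.080,.082)])
P=np.array([onz(c,*f(*q),.098) for q in [(285,180),(366,201),(311,422),(234,403)]]);print('slot top',P.round(4),P.mean(0))
P=np.array([onz(c,*f(*q),.088) for q in [(285,180),(366,201),(311,422),(234,403)]]);print(np.linalg.norm(P[0]-P[3]))
e=o['eef_pos'];print(e,'exp tip',proj(c,e-[0,0,.1076]),'top',proj(c,e+[0,0,.0276]))
im=cv2.cvtColor(c['pixels'],cv2.COLOR_RGB2GRAY)
for v in (208,212,216,220,230,250): print(v,im[v,266:296])
```

```text
pin [array([ 0.4967, -0.1606,  0.078 ]), array([ 0.4967, -0.1605,  0.08  ]), array([ 0.4967, -0.1605,  0.082 ])]
slot top [[ 0.4913 -0.15    0.098 ]
 [ 0.5067 -0.1538  0.098 ]
 [ 0.4963 -0.1956  0.098 ]
 [ 0.481  -0.1919  0.098 ]] [ 0.49385016 -0.17280557  0.098     ]
0.04455866346331161
[ 0.49506977 -0.23329886  0.24632354] exp tip (np.float64(279.4266377898624), np.float64(206.17451488903217)) top (np.float64(278.823784486707), np.float64(288.98547519039107))
208 [ 63  62  62  65  63  62  64  61  64  62  63  64  66  63  63  58  79 141
 158 158 158 157 158 167 162 147 144 146 150 154]
212 [ 65  63  63  64  65  63  63  63  63  63  64  65  64  65  62  61  53 136
 154 154 150 146 145 143 142 142 144 146 149 153]
216 [140 142 126 121  92  77  63  55  62  62  64  65  64  65  63  62  56 113
 149 154 150 146 144 143 142 143 144 146 149 153]
220 [157 158 159 159 161 164 169 130  77  62  63  64  64  63  63  63  57  93
 148 159 155 151 147 144 142 143 144 146 149 153]
230 [100  37  20  22  26  22  24  23  24  23  24  24  24  24  25  25  23  30
  31  31  32  33  36  34  29  79 136 147 148 151]
250 [ 29  33  34  33  33  33  33  31  33  31  32  33  34  35  35  35  34  34
  34  34  33  31  33  33  41  44  42  35 114 145]
```

```bash
python3 -m pendant '[0.07,0.002,0,0,0,0,0,0.12,0.004,0,0,0,0,0,0.146,0.004,0,0,0,0,0,0.146,0.004,0,0,0,0,0,0.146,0.004,0.02,0,0,0,0,0.146,0.004,0.04,0,0,0,0,0.146,0.004,0.06,0,0,0,0,0.146,0.004,0.07,0,0,0,0,0.146,0.004,0.07,0,0,0,0,0.146,0.004,0.07,0,0,0,0]'
python3 - <<'E'
from h import *
c=cam('wrist');save(c,'w4.png');e=bot.get_obs()['eef_pos'];print(e,proj(c,(.4968,-.1605,.08)),proj(c,e-[0,0,.1076]))
S=cam('side');T=cam('scene');save(S,'s4.png');save(T,'t4.png')
def cr(n,P,c):
    u,v=map(int,proj(c,P));return cv2.resize(cv2.imread('pics/'+n)[max(v-30,0):v+30,u-30:u+30],(260,260),interpolation=cv2.INTER_CUBIC)
P=(.4968,-.1605,.098)
cv2.imwrite('pics/c4.png',np.hstack([cr('w4.png',P,c),cr('s4.png',P,S),cr('t4.png',P,T)]))
E
```

```text
clock: 6.48
eef_pos: [0.4965, -0.1609, 0.2103]
tool_rot: [0.707, 0.707, -0.0, -0.001]
ft_force: [0.2, -0.2, -1.4]
grip_width: 0.0145
grasp_force: 59.4
[ 0.49690876 -0.1609647   0.21095697] (np.float64(280.12225824062097), np.float64(198.93762622447906)) (np.float64(280.1931736653255), np.float64(206.38647513093113))
```

View pics/c4.png

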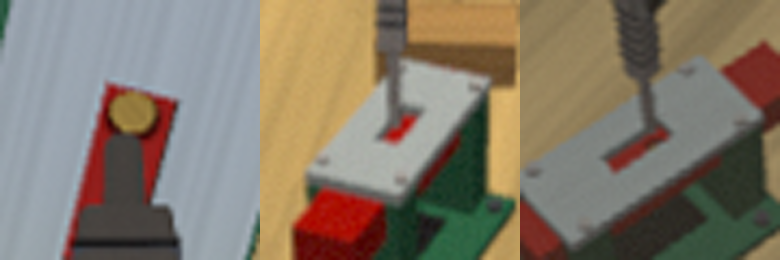

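Left panel: the pin is centred at (133,113) and the tip edge spans columns 105–145, so the tip sits about 2 mm too far toward −x. I'll measure that precisely.

Run:
```python
from h import *
im=cv2.cvtColor(cv2.imread('pics/w4.png'),cv2.COLOR_BGR2HSV).astype(int)
c=cam('wrist');u,v=map(int,proj(c,(.4968,-.1605,.098)));u0,v0=u-30,v-30;print(u0,v0)
for r in range(v0+15,v0+56,2):
    print(r,' '.join('%d/%d/%d'%tuple(im[r,k]) for k in range(u0+20,u0+44,1)) if r in(v0+25,v0+37,v0+45) else '')
M=(im[...,0]>15)&(im[...,0]<35)&(im[...,1]>110);M[:v0]=0;M[v0+50:]=0;M[:,:u0+15]=0;M[:,u0+45:]=0
ys,xs=np.nonzero(M);print('brass',xs.mean(),ys.mean(),xs.min(),xs.max(),ys.min(),ys.max())
G=(im[...,1]<60)&(im[...,2]<110)
for r in range(v0+26,v0+54): 
    k=np.nonzero(G[r,u0+18:u0+45])[0]; print(r,(k.min()+u0+18,k.max()+u0+18) if len(k) else None)
```

```text
248 173
188 
190 
192 
194 
196 
198 106/31/175 104/32/173 104/31/172 104/33/179 102/40/185 176/87/146 179/216/124 14/178/119 21/149/144 21/148/148 21/148/150 21/148/148 21/151/144 21/150/146 21/147/151 21/150/150 22/148/145 19/163/111 5/206/120 1/209/139 1/208/142 1/221/142 3/140/84 104/34/149
200 
202 
204 
206 
208 
210 104/33/179 120/16/163 178/112/146 1/210/143 1/208/146 1/196/130 2/83/83 15/16/64 17/27/67 9/26/69 15/29/71 17/26/68 15/23/67 24/20/64 5/75/75 1/188/134 1/206/145 1/207/144 1/202/134 3/62/87 101/35/159 102/32/174 106/32/170 104/29/168
212 
214 
216 
218 178/112/144 1/205/143 1/209/143 1/205/144 1/206/147 1/181/121 7/75/78 25/23/66 10/23/68 15/29/70 11/29/70 15/30/69 17/27/67 17/27/67 40/12/62 2/145/100 1/197/123 175/27/104 102/35/162 103/31/172 103/27/167 104/30/169 104/30/169 104/31/173
220 
222 
224 
226 
228 
brass 280.1358024691358 199.66666666666666 275 285 195 204
199 None
200 None
201 None
202 None
203 (np.int64(289), np.int64(289))
204 None
205 (np.int64(277), np.int64(280))
206 (np.int64(276), np.int64(281))
207 (np.int64(275), np.int64(288))
208 (np.int64(275), np.int64(281))
209 (np.int64(275), np.int64(281))
210 (np.int64(275), np.int64(281))
211 (np.int64(275), np.int64(282))
212 (np.int64(275), np.int64(282))
213 (np.int64(275), np.int64(282))
214 (np.int64(275), np.int64(286))
215 (np.int64(275), np.int64(282))
216 (np.int64(275), np.int64(282))
217 (np.int64(275), np.int64(282))
218 (np.int64(275), np.int64(285))
219 (np.int64(275), np.int64(282))
220 (np.int64(275), np.int64(282))
221 (np.int64(274), np.int64(287))
222 (np.int64(270), np.int64(288))
223 (np.int64(269), np.int64(289))
224 (np.int64(269), np.int64(289))
225 (np.int64(269), np.int64(289))
226 (np.int64(269), np.int64(289))
```

```bash
python3 -m pendant '[0.003,0.0036,0,0,0,0,0,0.003,0.0036,0,0,0,0,0,0.003,0.0036,0.006,0,0,0,0,0.003,0.0036,0.012,0,0,0,0,0.003,0.0036,0.018,0,0,0,0,0.003,0.0036,0.022,0,0,0,0,0.003,0.0036,0.022,0,0,0,0,0.003,0.0036,0.022,0,0,0,0,0.003,0.0036,0.022,0,0,0,0,0.003,0.0036,0.022,0,0,0,0]'
cat > tip.py <<'E'
from h import *
c=cam('wrist');save(c,'w5.png');e=bot.get_obs()['eef_pos'];a=proj(c,(.4968,-.1605,.08));b=proj(c,e-[0,0,.1076]);print(e,'pin exp',a,'tip exp',b)
im=cv2.cvtColor(c['pixels'],cv2.COLOR_RGB2HSV).astype(int);u,v=int(a[0]),int(a[1])
M=(im[...,0]>15)&(im[...,0]<35)&(im[...,1]>110)
ys,xs=np.nonzero(M[v-15:v+15,u-12:u+13]);print('brass',(xs.min()+xs.max())/2+u-12,xs.min()+u-12,xs.max()+u-12,ys.min()+v-15,ys.max()+v-15)
G=(im[...,1]<60)&(im[...,2]<110)
for r in range(v,v+24,1):
    k=np.nonzero(G[r,u-9:u+9])[0]; print(r,(k.min()+u-9,k.max()+u-9) if len(k) else None,end=' ')
E
python3 tip.py
```

```text
clock: 7.52
eef_pos: [0.4989, -0.1591, 0.2003]
tool_rot: [0.707, 0.707, 0.0, 0.0]
ft_force: [-0.1, 0.1, -1.4]
grip_width: 0.0146
grasp_force: 59.4
[ 0.49890596 -0.15901499  0.20037479] pin exp (np.float64(277.2732717757287), np.float64(203.6030286339532)) tip exp (np.float64(279.47016981351527), np.float64(206.0425371328901))
brass 277.5 272 283 200 207
203 None 204 None 205 (np.int64(278), np.int64(279)) 206 (np.int64(276), np.int64(281)) 207 (np.int64(275), np.int64(281)) 208 (np.int64(274), np.int64(282)) 209 (np.int64(274), np.int64(281)) 210 (np.int64(274), np.int64(281)) 211 (np.int64(275), np.int64(282)) 212 (np.int64(275), np.int64(282)) 213 (np.int64(275), np.int64(285)) 214 (np.int64(275), np.int64(282)) 215 (np.int64(275), np.int64(282)) 216 (np.int64(275), np.int64(282)) 217 (np.int64(275), np.int64(284)) 218 (np.int64(275), np.int64(282)) 219 (np.int64(275), np.int64(283)) 220 (np.int64(275), np.int64(283)) 221 (np.int64(274), np.int64(285)) 222 (np.int64(270), np.int64(285)) 223 (np.int64(269), np.int64(285)) 224 (np.int64(269), np.int64(285)) 225 (np.int64(269), np.int64(285)) 226 (np.int64(269), np.int64(285))
```

```bash
python3 -m pendant '[0,-0.001,0.002,0,0,0,0,0,-0.001,0.004,0,0,0,0,0,-0.001,0.006,0,0,0,0,0,-0.001,0.008,0,0,0,0,0,-0.001,0.01,0,0,0,0,0,-0.001,0.012,0,0,0,0,0,-0.001,0.013,0,0,0,0,0,-0.001,0.014,0,0,0,0,0,-0.001,0.014,0,0,0,0,0,-0.001,0.014,0,0,0,0]'
```

```text
clock: 8.4
eef_pos: [0.4983, -0.159, 0.1932]
tool_rot: [0.707, 0.707, -0.0, -0.0]
ft_force: [0.8, 0.3, -1.0]
grip_width: 0.0143
grasp_force: 59.4
```

```bash
python3 -m pendant '[0,0,0.001,0,0,0,0,0,0,0.002,0,0,0,0,0,0,0.003,0,0,0,0,0,0,0.004,0,0,0,0,0,0,0.005,0,0,0,0,0,0,0.006,0,0,0,0,0,0,0.007,0,0,0,0,0,0,0.008,0,0,0,0,0,0,0.008,0,0,0,0,0,0,0.008,0,0,0,0]'
```

```text
clock: 9.23
eef_pos: [0.4983, -0.159, 0.1892]
tool_rot: [0.707, 0.707, 0.0, -0.0]
ft_force: [1.0, -0.2, -1.9]
grip_width: 0.0143
grasp_force: 59.6
```

```bash
python3 -m pendant '[0,0,0.001,0,0,0,0,0,0,0.003,0,0,0,0,0,0,0.004,0,0,0,0,0,0,0.006,0,0,0,0,0,0,0.008,0,0,0,0,0,0,0.009,0,0,0,0,0,0,0.01,0,0,0,0,0,0,0.011,0,0,0,0,0,0,0.012,0,0,0,0,0,0,0.012,0,0,0,0]'
```

```text
clock: 10.07
eef_pos: [0.499, -0.1593, 0.1854]
tool_rot: [0.707, 0.707, 0.001, 0.001]
ft_force: [-2.0, 0.6, 9.5]
grip_width: 0.0146
grasp_force: 60.9
```

```bash
python3 -m pendant '[0,0,0.003,0,0,0,0,0,0,0.006,0,0,0,0,0,0,0.009,0,0,0,0,0,0,0.012,0,0,0,0,0,0,0.015,0,0,0,0,0,0,0.018,0,0,0,0,0,0,0.021,0,0,0,0,0,0,0.024,0,0,0,0,0,0,0.024,0,0,0,0,0,0,0.024,0,0,0,0]'
```

```text
clock: 10.9
eef_pos: [0.4989, -0.1593, 0.1731]
tool_rot: [0.707, 0.707, 0.001, 0.001]
ft_force: [-0.8, 0.4, 8.0]
grip_width: 0.0145
grasp_force: 60.8
```

```bash
python3 -m pendant '[0,0,0.002,0,0,0,0,0,0,0.004,0,0,0,0,0,0,0.006,0,0,0,0,0,0,0.008,0,0,0,0,0,0,0.01,0,0,0,0,0,0,0.012,0,0,0,0,0,0,0.014,0,0,0,0,0,0,0.014,0,0,0,0,0,0,0.014,0,0,0,0,0,0,0.014,0,0,0,0]'
```

```text
clock: 11.73
eef_pos: [0.499, -0.1593, 0.1662]
tool_rot: [0.707, 0.707, 0.001, 0.001]
ft_force: [-2.2, 0.8, 7.6]
grip_width: 0.0147
grasp_force: 60.8
```

```bash
python3 -m pendant '[0,0,0.001,0,0,0,0,0,0,0.002,0,0,0,0,0,0,0.003,0,0,0,0,0,0,0.004,0,0,0,0,0,0,0.005,0,0,0,0,0,0,0.005,0,0,0,0,0,0,0.005,0,0,0,0,0,0,0.005,0,0,0,0,0,0,0.005,0,0,0,0,0,0,0.005,0,0,0,0]'
python3 -m pendant '[0,0,0.001,0,0,0,0,0,0,0.001,0,0,0,0,0,0,0.002,0,0,0,0,0,0,0.002,0,0,0,0,0,0,0.002,0,0,0,0,0,0,0.002,0,0,0,0,0,0,0.002,0,0,0,0,0,0,0.002,0,0,0,0,0,0,0.002,0,0,0,0,0,0,0.002,0,0,0,0]'
```

```text
clock: 12.57
eef_pos: [0.499, -0.1593, 0.1638]
tool_rot: [0.707, 0.707, 0.001, 0.001]
ft_force: [-1.5, 1.4, 8.7]
grip_width: 0.0142
grasp_force: 60.9
clock: 13.4
eef_pos: [0.499, -0.1593, 0.1628]
tool_rot: [0.707, 0.707, 0.001, 0.001]
ft_force: [-1.7, 0.1, 8.5]
grip_width: 0.0144
grasp_force: 60.9
```

```bash
python3 -m pendant '[0,0,0.0005,0,0,0,0,0,0,0.001,0,0,0,0,0,0,0.001,0,0,0,0,0,0,0.001,0,0,0,0,0,0,0.001,0,0,0,0,0,0,0.001,0,0,0,0,0,0,0.001,0,0,0,0,0,0,0.001,0,0,0,0,0,0,0.001,0,0,0,0,0,0,0.001,0,0,0,0]'
python3 -m pendant '[0,0,-0.01,0,0,0,0,0,0,-0.03,0,0,0,0,0,0,-0.05,0,0,0,0,0,0,-0.07,0,0,0,0,0,0,-0.09,0,0,0,0,0,0,-0.11,0,0,0,0,0,0,-0.13,0,0,0,0,0,0,-0.15,0,0,0,0,0,0,-0.17,0,0,0,0,0,0,-0.17,0,0,0,0]'
```

```text
clock: 14.23
eef_pos: [0.499, -0.1593, 0.1624]
tool_rot: [0.707, 0.707, 0.001, 0.001]
ft_force: [-2.3, -0.1, 9.3]
grip_width: 0.0148
grasp_force: 61.0
clock: 15.07
eef_pos: [0.4995, -0.1594, 0.2479]
tool_rot: [0.707, 0.707, 0.001, 0.002]
ft_force: [0.3, 0.2, -1.4]
grip_width: 0.0144
grasp_force: 59.6
```

```bash
python3 -m pendant '[-0.05,0,0,0,0,0,0,-0.1,0,0,0,0,0,0,-0.14,0,0,0,0,0,0,-0.14,0,0,0,0,0,0,-0.14,0,0,0,0,0,0,-0.14,0,0,0,0,0,0,-0.14,0,0,0,0,0,0,-0.14,0,0,0,0,0,0,-0.14,0,0,0,0,0,0,-0.14,0,0,0,0,0]'
python3 - <<'E'
from h import *
c=cam('wrist');save(c,'w6.png');u,v=map(int,proj(c,(.495,-.173,.098)));u0,v0=u-40,v-40
im=cv2.imread('pics/w6.png')
cv2.imwrite('pics/c6.png',cv2.resize(im[v0:v0+130,u0-20:u0+110],None,fx=4.5,fy=4.5,interpolation=cv2.INTER_CUBIC))
e=bot.get_obs()['eef_pos'];print(e,u0,v0)
a=proj(c,(.4968,-.1605,.088));h=cv2.cvtColor(im,cv2.COLOR_BGR2HSV).astype(int)
for r in range(int(a[1])-8,int(a[1])+10,2): print(' '.join('%d/%d/%d'%tuple(h[r,k]) for k in range(int(a[0])-7,int(a[0])+8,2)))
E
```

```text
[ 0.49911402 -0.1592757   0.24666097] 234 166
106/32/175 103/36/177 103/38/181 104/35/175 105/34/178 104/32/170 106/30/176 105/32/177
105/34/179 178/117/146 179/168/144 174/99/137 173/75/140 107/34/173 104/38/186 105/34/180
104/38/183 0/168/144 9/190/118 20/154/154 20/156/150 19/166/149 0/192/129 177/93/145
120/16/164 1/213/127 179/147/40 22/117/50 23/122/69 68/35/29 1/201/57 0/205/142
173/54/150 1/225/93 2/222/62 2/212/65 1/197/62 2/212/66 2/224/57 1/208/135
178/110/144 1/215/103 1/205/61 1/209/66 0/212/66 2/212/65 1/217/67 1/215/142
179/167/142 1/210/137 1/220/87 2/222/61 1/210/63 1/204/60 1/211/121 1/204/129
1/210/141 1/202/143 1/204/141 1/208/126 1/215/121 1/206/136 0/201/147 2/87/97
1/212/142 1/206/141 1/205/143 1/202/144 1/205/143 1/203/143 1/211/145 113/18/130schema error: expected a multiple of 7 numbers
```

View pics/c6.png

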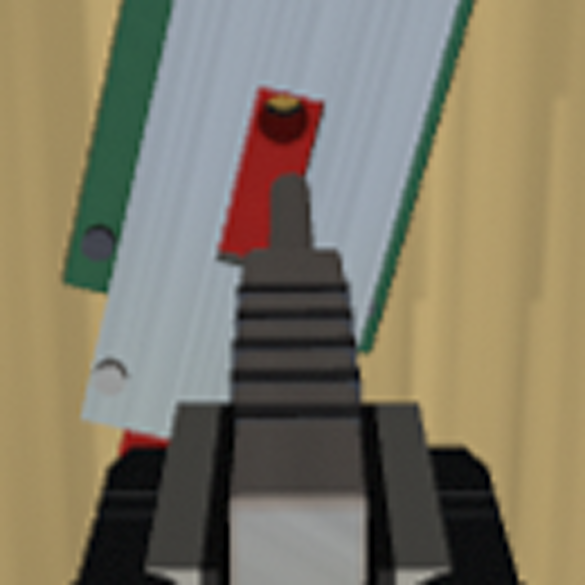

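The hole now shows a deep dark-red wall, with the brass only at the far edge at about (283,100) in the crop. I'll check that depth and go back over the stand. The look-aside move was refused because of a typo, but the view was good enough without it.

```bash
python3 - <<'E'
from h import *
c=cam('wrist')
for r in (189,190,191):
    o,d=ray(c,214+283/4.5,r);t=(-.1605-.0053-o[1])/d[1];print(r,(o+t*d).round(4))
E
python3 -m pendant '[0.06,0,0,0,0,0,0,0.14,0,0,0,0,0,0,0.22,0,0,0,0,0,0,0.3,0,0,0,0,0,0,0.38,0,0,0,0,0,0,0.46,0,0,0,0,0,0,0.54,0.001,0,0,0,0,0,0.62,0.002,0,0,0,0,0,0.672,0.003,0,0,0,0,0,0.672,0.003,0,0,0,0,0]'
python3 -m pendant '[0,0,0,0,0,0,0,0,0,0,0,0,0,0,0,0,0,0,0,0,0,0,0,0,0,0,0,0,0,0,0,0,0,0,0,0,0,0,0,0,0,0,0,0,0,0,0,0,0,0,0,0,0,0,0,0,0,0,0,0,0,0,0,0,0,0,0,0,0,0]'
python3 - <<'E'
from h import *
c=cam('wrist');save(c,'w7.png');print(bot.get_obs()['eef_pos'],proj(c,(.5,.1765,.065)))
cv2.imwrite('pics/c7.png',cv2.resize(cv2.imread('pics/w7.png')[100:270,205:355],None,fx=3.5,fy=3.5,interpolation=cv2.INTER_CUBIC))
E
```

```text
189 [ 0.4963 -0.1658  0.0481]
190 [ 0.4964 -0.1658  0.053 ]
191 [ 0.4964 -0.1658  0.0579]
clock: 16.0
eef_pos: [0.4991, 0.182, 0.2439]
tool_rot: [0.705, 0.709, 0.0, -0.001]
ft_force: [1.3, 0.0, -1.4]
grip_width: 0.0143
grasp_force: 59.4
clock: 16.83
eef_pos: [0.4998, 0.1769, 0.2452]
tool_rot: [0.707, 0.707, 0.0, -0.0]
ft_force: [0.0, 0.6, -1.4]
grip_width: 0.0143
grasp_force: 59.4
[0.49979452 0.17699117 0.24523272] (np.float64(279.7871916503817), np.float64(187.7932285175729))
```

View pics/c7.png

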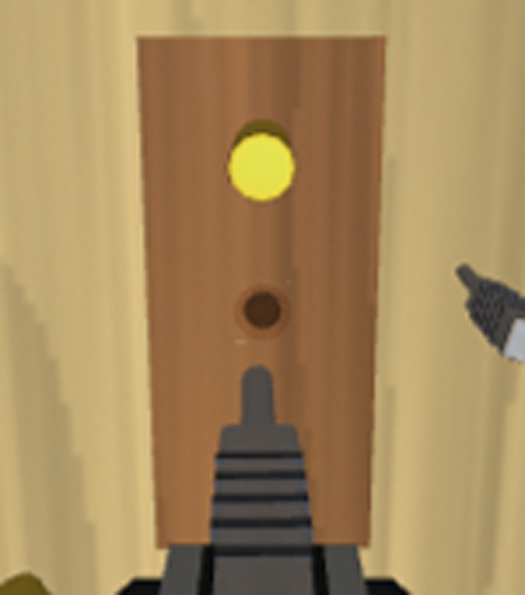

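The view shows the middle hole at (262,310) in the crop and the tip at (257,370), about 1 mm toward −x. I'll correct that and insert.

```bash
python3 -m pendant '[0,0.002,0.02,0,0,0,0,0,0.002,0.05,0,0,0,0,0,0.002,0.08,0,0,0,0,0,0.002,0.1,0,0,0,0,0,0.002,0.12,0,0,0,0,0,0.002,0.135,0,0,0,0,0,0.002,0.15,0,0,0,0,0,0.002,0.16,0,0,0,0,0,0.002,0.16,0,0,0,0,0,0.002,0.16,0,0,0,0]'
python3 -m pendant '[0,0,0.01,0,0,0,0,0,0,0.02,0,0,0,0,0,0,0.03,0,0,0,0,0,0,0.04,0,0,0,0,0,0,0.05,0,0,0,0,0,0,0.06,0,0,0,0,0,0,0.07,0,0,0,0,0,0,0.08,0,0,0,0,0,0,0.08,0,0,0,0,0,0,0.08,0,0,0,0]'
```

```text
clock: 17.72
eef_pos: [0.5009, 0.177, 0.1652]
tool_rot: [0.707, 0.707, -0.0, 0.0]
ft_force: [0.4, -0.3, -2.4]
grip_width: 0.0147
grasp_force: 59.4
clock: 18.55
eef_pos: [0.5005, 0.1769, 0.1248]
tool_rot: [0.707, 0.707, -0.0, -0.0]
ft_force: [-0.0, -0.4, -0.9]
grip_width: 0.0148
grasp_force: 59.4
```

```bash
python3 -m pendant '[0,0,0.003,0,0,0,0,0,0,0.006,0,0,0,0,0,0,0.008,0,0,0,0,0,0,0.01,0,0,0,0,0,0,0.012,0,0,0,0,0,0,0.013,0,0,0,0,0,0,0.014,0,0,0,0,0,0,0.014,0,0,0,0,0,0,0.014,0,0,0,0,0,0,0.014,0,0,0,0]'
```

```text
clock: 19.38
eef_pos: [0.5008, 0.177, 0.1183]
tool_rot: [0.707, 0.707, 0.0, 0.0]
ft_force: [0.6, -0.4, -1.0]
grip_width: 0.0145
grasp_force: 59.4
```

```bash
python3 -m pendant '[0,0,0,0,0,0,0.2,0,0,0,0,0,0,0.25,0,0,0,0,0,0,0.3,0,0,0,0,0,0,0.4,0,0,0,0,0,0,0.5,0,0,0,0,0,0,0.5,0,0,0,0,0,0,0.5,0,0,0,0,0,0,0.5,0,0,0,0,0,0,0.5,0,0,0,0,0,0,0.5]'
python3 -m pendant '[0,0,-0.02,0,0,0,0.5,0,0,-0.05,0,0,0,0.5,0,0,-0.1,0,0,0,0.5,0,0,-0.15,0,0,0,0.5,0,0,-0.2,0,0,0,0.5,0,0,-0.22,0,0,0,0.5,0,0,-0.22,0,0,0,0.5,0,0,-0.22,0,0,0,0.5,0,0,-0.22,0,0,0,0.5,0,0,-0.22,0,0,0,0.5]'
python3 - <<'E'
from h import *
c=cam('wrist');a=cam('side');b=cam('scene');save(a,'s8.png');save(b,'t8.png');save(c,'w8.png')
f=lambda n,y,x:cv2.resize(cv2.imread('pics/'+n)[y:y+100,x:x+100],(260,260),interpolation=cv2.INTER_CUBIC)
u,v=map(int,proj(c,(.5,.1765,.145)));print(u,v)
cv2.imwrite('pics/c8.png',np.hstack([f('w8.png',v-50,u-50),f('s8.png',225,210),f('t8.png',120,265)]))
E
```

```text
clock: 20.22
eef_pos: [0.5008, 0.177, 0.1182]
tool_rot: [0.707, 0.707, 0.0, -0.0]
ft_force: [0.4, -0.3, 0.6]
grip_width: 0.0427
grasp_force: 0.0
clock: 21.05
eef_pos: [0.4997, 0.1766, 0.2263]
tool_rot: [0.707, 0.707, -0.002, -0.001]
ft_force: [-0.8, -0.8, 0.0]
grip_width: 0.0429
grasp_force: 0.0
280 215
```

View pics/c8.png

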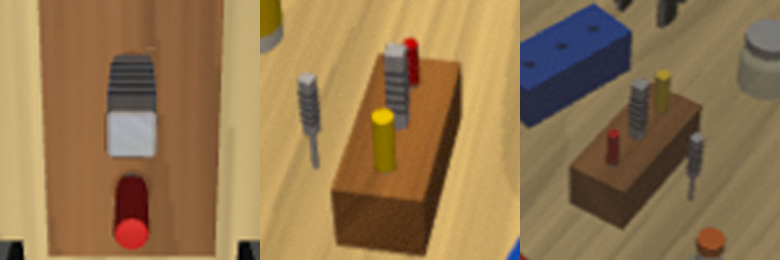

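The punch stands upright in the middle hole with its shoulder on the stand, as at the start. The gripper is clear and the red and yellow punches haven't moved, so I'm handing in.

```bash
python3 -c "
from workcell import bot
print(bot.job_done())"
```

```text
the job is handed in; nothing more can be done
None
```

The pin is driven out of the hinge bar (about 26 mm down by my measurements, 22 mm needed), the drift punch is back home in the stand's middle hole, and the job is handed in at about 21 s; no verdict came back.

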